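# Tamp the calibrator vials down level in their loading bin

### The arm

A 7-joint arm with a two-finger parallel gripper is mounted at the origin on the work surface. World frame = base frame: x ahead of the robot, y to its left, z up, the work surface at z = 0. Lengths are in m, angles in rad, forces in N, time in s.
With the tool pointing down it reaches from about 0.35 to 0.9 m from the base axis. Payload 7.2 kg.
Tool frame: the origin (TCP) lies on the mounting face of the last link; the fingertips stand 173 mm ahead of it and the grasp point (between the pads) lies 155 mm ahead of it; z points along the fingers, x is the direction in which the jaws open and shut, and the axes are right-handed (so a half turn about z gives the same grasp; the last joint's range is limited). The gripper opens to 85 mm and grips with 20 to 120 N. Pads are 22 mm wide; open, the fingers measure 114 mm over their backs; the gripper's body (76 mm by 85 mm) begins 54 mm behind the grasp point. The pads swing forward as they close: fully open they stand 13 mm farther back than shut.
Start: joints at [1.155, 0.411, -0.013, 1.596, 0.006, 1.134, -0.082], TCP at [0.213, -0.588, 0.405] pointing down, gripper open.
Joint ranges: [-2.95, 2.95], [-0.29, 1.99], [-1.47, 1.44], [0.14, 2.54], [-1.03, 4.17], [0.13, 1.85], [-2.86, 2.86]. Speed limits (rad/s): [2.39, 2.39, 3.01, 3.01, 3.14, 3.14, 3.14].

### API

Orientations are given as a 3x3 rotation matrix whose columns are the frame's x, y, z axes.
In Python, from cell import manip, cams, order gives the robot as it stands.
- The arm moves only by the shell command python3 -m creep 'ROWS' [FORCE]. ROWS is JSON, a list of rows, each a list of 3 entries, a list of its own where there are three numbers: the shift along the tool's x, y, z in units of 50 mm (1.0 is 50 mm), then the turn about the tool's z in units of 8 degrees (1.0 is 8 degrees), then the opening, from 0 (shut) to 1 (fully open). A call has 1 to 12 rows; each row is the pose to reach, as a shift and turn from the pose commanded when the call began, along the tool's axes at that moment; what a row does not reach only later rows make up. A row lasts 1/8 s, in which the tool goes at most 62.5 mm and 10.7 degrees, less where a joint would pass 70% of its speed; a pose out of reach is approached as far as the arm can. A call with a gripper value outside its range is refused whole. The fingers move at their own pace and stop on an object; FORCE is the grip in N (left out, the last holds). Time passes only in rows, so rows that repeat a pose let the fingers close. It gives the time, the measured TCP pose, the force and the opening at its end, in the units of the state.
- manip.state(): the state, without advancing time (a new reading comes with each control period).
- cams.snapshot(name): name is "side" or "top" or "wrist"; returns a dict with "color" (420x560x3 uint8, red, green, blue), "fx", "fy", "cx", "cy" (pixels), "R" (3x3) and "t" (3): a world point X has camera coordinates R X + t; the wrist camera has in their place "tool_from_camera" (4x4, takes a point from camera to tool coordinates, whose origin is the TCP and whose axes are the tool frame's). Camera axes: x right, y down, z forward; pixel columns grow to the right and rows downward; lengths in m; the calibration is good to about 2 mm. The wrist camera is an equidistant fisheye: a pixel r from the principal point sees the ray r / f radians off the axis. A picture is of the moment at which its call begins: read the wrist's pose just before it. There is no depth.
- order.job_done(): hands the job in, once; it reports no verdict.
The state is a dict: "time_s": time; "qpos": joint angles; "qd": joint speeds; "effort": joint torques, N m; "ee_pos": TCP position; "ee_rot": TCP orientation; "wrist_force": force on the tool from outside, world axes, zero at the start; "wrist_torque": the same for the moment, N m; "opening": finger opening in m.
Only numpy, scipy, OpenCV 4.12 (cv2) and the standard library are available. Lean on these libraries where they do the work, as an engineer would, in place of code of your own. Each camera call takes 0.05 s, during which the arm holds its last target.

### The job

Two of the vials in the grey loading bin are riding up on the others, so the bin will not feed. Take the flat tamper from its steel tray and press the vials down with its foot until all seven lie level in one layer on the bin floor, finishing with a firm press of about 10 to 20 N held for a second, and never over about 30 N or the vials crack. Then stand the tamper back upright in its tray and let go; handle only the tamper, and leave everything else on the counter where it is.

Things in the scene. Friction and masses are not known exactly. Their poses are not given: they have to be found in the camera images.
- bin: Vial loading bin, open-topped grey plastic box, fixed to the counter. Origin: centre of its underside; z up, y along its long side. Outside 68 mm (x) by 184 mm (y) by 30 mm high, walls and floor 4 mm, so inside 60 mm (x) by 176 mm (y); inner floor at z = 4 mm, rim at z = 30 mm. The vials lie side by side in a row that starts at the inner end face at y = -88 mm; seven vials in one layer take 154 mm.
- divider (a joint): Sliding divider of the bin, an aluminium plate across it, 6 mm thick and 17 mm high above the bin floor (lower than a lying vial), clipped over the side rims (clips rise to 38 mm above the counter, inside edges 56 mm apart). Value: travel in m towards the bin's +y, 0 (as at the start) to 0.055; it holds itself by friction (about 0.4 N) and is pushed along by the vials as the layer spreads (final value about 0.043).
- divider_plate (a point): Middle of the divider's face that the vials lie against, 13.5 mm above the counter; it moves with the divider.
- tamper: Flat hand tamper, standing on its foot. Origin: centre of the underside of its foot; z up, y along the foot's long side. Black grip block on top, 34 mm (x) by 26 mm (y), from z = 59 to 101 mm (a small steel button above it to 105 mm), on a 16 mm steel stem. Grasp the block across its 26 mm (closing along y) at about z = 80 mm. Whole tamper about 0.24 kg.
- tamper_foot: The tamper's flat aluminium foot, 46 mm (x) by 132 mm (y) by 8 mm, with the same origin and axes as the tamper; the stem stands on it through a stiff rubber buffer that gives about 1 mm for every 12 N, 3 mm at most. Set over the row so that its end is 3 to 8 mm from the bin's inner end face at -y, it covers all the vials that ride up and caps the rest.
- tray: The tamper's shallow steel tray, fixed. Origin: centre of its underside; y along its long side. Outside 76 mm (x) by 162 mm (y) by 10 mm high, walls and floor 4 mm; inside 68 by 154 mm, inner floor at z = 4 mm. It may stand left or right of the bin.
- vial1: Calibrator vial, one of seven alike: sealed round-ended plastic vial, 22 mm in diameter, 52 mm long, about 25 g, white with a grey cap. Origin at its middle, on its axis; its x axis runs along it (cap to +x). Lies across the bin, along the bin's x. Starts in the bottom layer.
- vial2: Calibrator vial, one of seven alike: sealed round-ended plastic vial, 22 mm in diameter, 52 mm long, about 25 g, white with a grey cap. Origin at its middle, on its axis; its x axis runs along it (cap to +x). Lies across the bin, along the bin's x. Starts in the bottom layer.
- vial3: Calibrator vial, one of seven alike: sealed round-ended plastic vial, 22 mm in diameter, 52 mm long, about 25 g, white with a grey cap. Origin at its middle, on its axis; its x axis runs along it (cap to +x). Lies across the bin, along the bin's x. Starts in the bottom layer.
- vial4: Calibrator vial, one of seven alike: sealed round-ended plastic vial, 22 mm in diameter, 52 mm long, about 25 g, white with a grey cap. Origin at its middle, on its axis; its x axis runs along it (cap to +x). Lies across the bin, along the bin's x. Starts in the bottom layer.
- vial5: Calibrator vial, one of seven alike: sealed round-ended plastic vial, 22 mm in diameter, 52 mm long, about 25 g, white with a grey cap. Origin at its middle, on its axis; its x axis runs along it (cap to +x). Lies across the bin, along the bin's x. Starts in the bottom layer.
- vial6: Calibrator vial, one of seven alike: sealed round-ended plastic vial, 22 mm in diameter, 52 mm long, about 25 g, white with a grey cap. Origin at its middle, on its axis; its x axis runs along it (cap to +x). Lies across the bin, along the bin's x. Starts riding on top, in a hollow between two vials of the bottom layer; pressed from above it holds up to 8 to 18 N, then wedges its neighbours apart and drops.
- vial7: Calibrator vial, one of seven alike: sealed round-ended plastic vial, 22 mm in diameter, 52 mm long, about 25 g, white with a grey cap. Origin at its middle, on its axis; its x axis runs along it (cap to +x). Lies across the bin, along the bin's x. Starts riding on top, in a hollow between two vials of the bottom layer; pressed from above it holds up to 8 to 18 N, then wedges its neighbours apart and drops.
- cap_a: Bystander, loose: green screw cap, 30 mm wide, 18 mm high. Origin: centre of its underside.
- cap_b: Bystander, loose: white screw cap, 30 mm wide, 18 mm high. Origin: centre of its underside.
- reagent: Bystander, loose: small amber reagent jar, 24 mm wide, 45 mm high. Origin: centre of its underside.
- timer: Bystander, loose: flat bench timer, 50 by 66 by 14 mm. Origin: centre of its underside.
- marker: Bystander, loose: marker pen lying down, 122 mm long, 12 mm thick. Origin: centre of its underside.
- rack: Bystander, fixed: white tube rack, 30 mm (x) by 166 mm (y), with tubes up to 74 mm high. Origin: centre of its underside. Stands on the side of the bin where the tray does not.
Mind the look-alikes: they are no part of the job. Leave any orange look-alike of the tamper alone. Leave any yellow look-alike of the vial7 alone.

How it is judged:
By the outcome, as a careful person would: the job done as asked, in the order asked, and still so for the second after the job is handed in, with the robot touching nothing.
It also fails if it takes over 54 s, if anything falls off the work surface, if the arm or the gripper's body presses on something with over 40 N, if the wrist force passes 120 N, or if a joint passes its speed limit or range.

## Working session

There is one attempt and no reset: what is moved stays moved. The work goes in short steps, Python scripts to look and compute and a shell command to move; the robot and the scene stay as the last step left them, time stands still between calls to the robot, and variables do not carry over. Pictures are saved under pics/ and viewed, and the job is handed in when it is done.

```bash
ls; mkdir -p pics
python3 - <<'E'
from cell import manip,cams,order
import cv2,numpy as np
s=manip.state(); print({k:np.round(v,3).tolist() for k,v in s.items()})
for n in ("side","top","wrist"):
    c=cams.snapshot(n); cv2.imwrite(f"pics/a_{n}.png",c["color"][:,:,::-1]); print(n,{k:np.round(v,4).tolist() for k,v in c.items() if k!="color"})
E
```

```text
pics
{'time_s': 0.0, 'qpos': [1.155, 0.412, -0.013, 1.597, 0.006, 1.134, -0.082], 'qd': [0.001, 0.001, 0.001, 0.001, 0.001, 0.003, -0.001], 'effort': [-0.001, -60.063, 0.682, -29.941, 0.014, 0.011, -0.0], 'ee_pos': [0.213, -0.587, 0.404], 'ee_rot': [[0.341, -0.94, -0.001], [-0.94, -0.341, 0.002], [-0.002, 0.0, -1.0]], 'wrist_force': [0.137, 0.082, -0.645], 'wrist_torque': [0.032, -0.016, -0.015], 'opening': 0.085}
side {'fx': 399.2432, 'fy': 399.2432, 'cx': 272.3647, 'cy': 213.0949, 'R': [[0.8116, -0.584, -0.0152], [-0.3415, -0.4531, -0.8235], [0.4741, 0.6735, -0.5672]], 't': [-0.4115, 0.2941, 0.6253]}
top {'fx': 512.2286, 'fy': 512.2286, 'cx': 281.1835, 'cy': 217.0749, 'R': [[0.0104, -0.9998, 0.0178], [-0.9867, -0.0131, -0.1618], [0.162, -0.0159, -0.9867]], 't': [0.0802, 0.5745, 1.3628]}
wrist {'fx': 325.1923, 'fy': 325.1923, 'cx': 282.0328, 'cy': 207.7435, 'tool_from_camera': [[1.0, 0.0009, -0.0001, -0.0003], [-0.0009, 0.959, 0.2834, -0.0727], [0.0003, -0.2834, 0.959, 0.0305], [0.0, 0.0, 0.0, 1.0]]}
```

View pics/a_top.png

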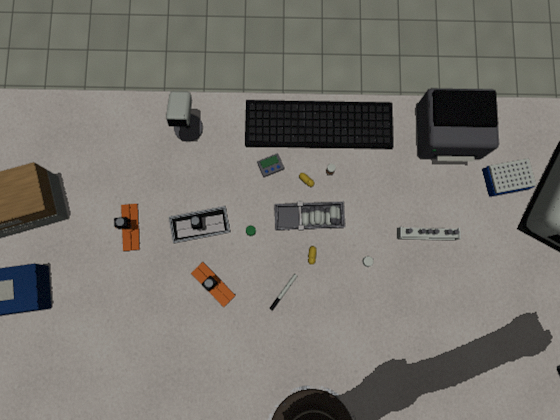

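View pics/a_side.png

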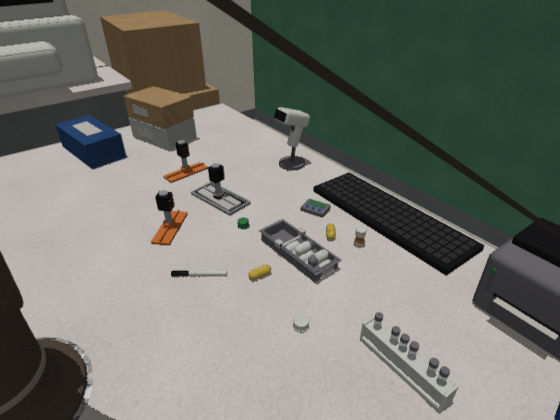

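View pics/a_wrist.png

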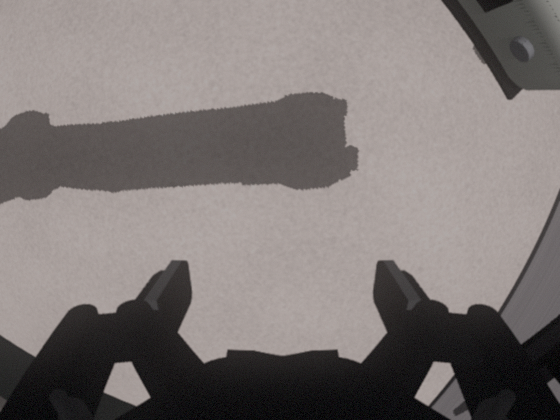

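The top view shows the bin at about (310,216), with its vials on the right (−y) side. The tray with the grey tamper is at (200,224). The orange look-alikes are at (130,227) and (212,284). I'll enlarge it for measuring.

Run:
```python
import cv2
a=cv2.imread("pics/a_top.png")
cv2.imwrite("pics/b_tray.png",cv2.resize(a[195:255,160:240],None,fx=10,fy=10,interpolation=cv2.INTER_CUBIC))
cv2.imwrite("pics/b_bin.png",cv2.resize(a[190:250,268:348],None,fx=10,fy=10,interpolation=cv2.INTER_CUBIC))
b=cv2.imread("pics/a_side.png")
cv2.imwrite("pics/b_side.png",cv2.resize(b[150:290,180:350],None,fx=4.3,fy=4.2,interpolation=cv2.INTER_CUBIC))
```

```text
(no output)
```

View pics/b_tray.png

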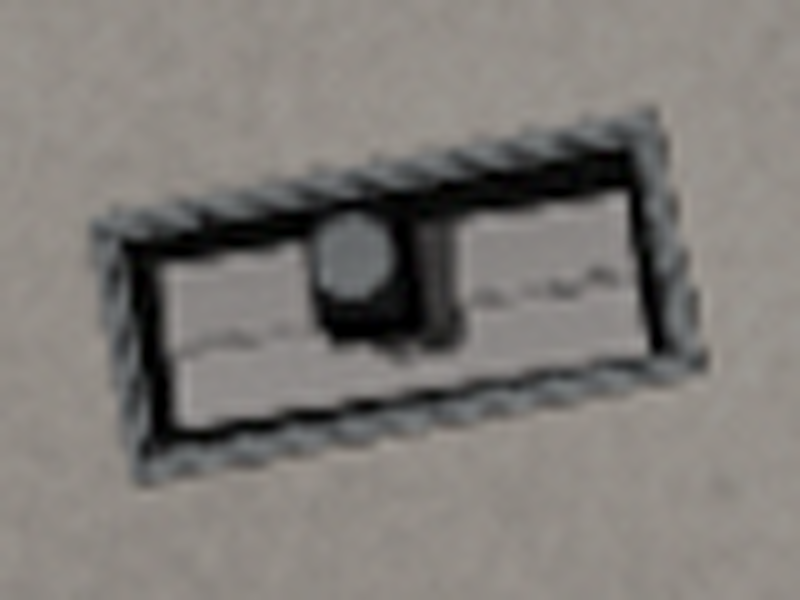

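View pics/b_bin.png

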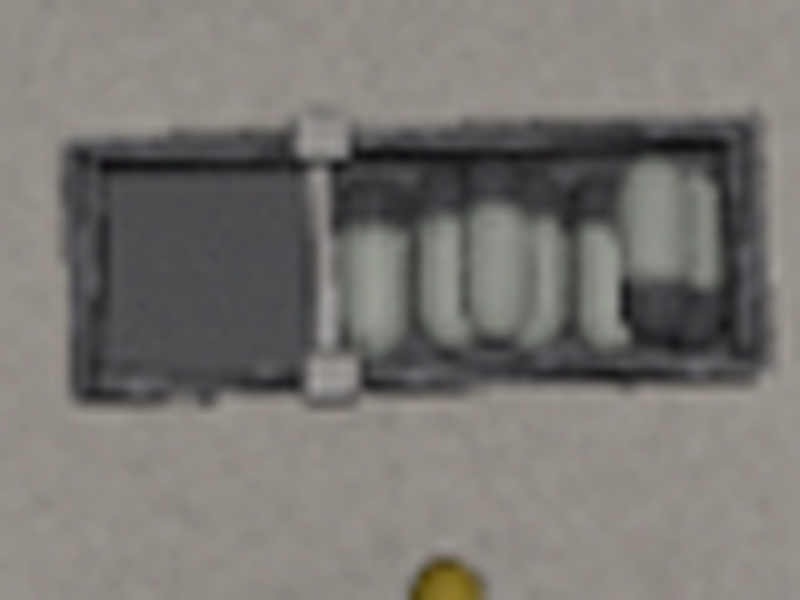

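View pics/b_side.png

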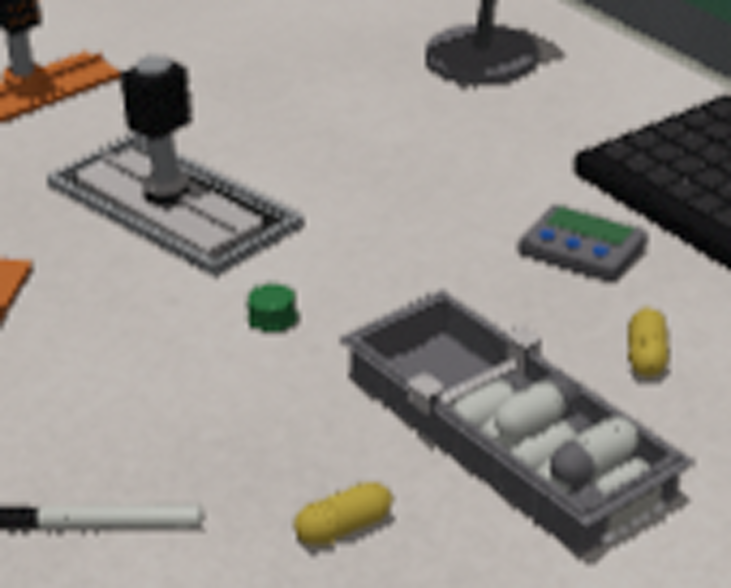

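```bash
cat > h.py <<'E'
import numpy as np,cv2
from scipy.optimize import least_squares
def proj(c,X):
    p=np.atleast_2d(X)@np.array(c["R"]).T+np.array(c["t"])
    return np.c_[c["fx"]*p[:,0]/p[:,2]+c["cx"],c["fy"]*p[:,1]/p[:,2]+c["cy"]]
def ray(c,uv,z):
    R=np.array(c["R"]);t=np.array(c["t"]);o=-R.T@t
    d=R.T@np.array([(uv[0]-c["cx"])/c["fx"],(uv[1]-c["cy"])/c["fy"],1]); return o+d*(z-o[2])/d[2]
def rect(c,uv,sx,sy,z,g):
    # uv order: (+x,+y),(+x,-y),(-x,-y),(-x,+y)
    L=np.array([[1,1],[1,-1],[-1,-1],[-1,1]])*[sx/2,sy/2]
    f=lambda p:(proj(c,np.c_[L@np.array([[np.cos(p[2]),np.sin(p[2])],[-np.sin(p[2]),np.cos(p[2])]])+p[:2],np.full(4,z)])-uv).ravel()
    r=least_squares(f,g); return r.x,np.round(r.fun,2)
E
python3 - <<'E'
from h import *
from cell import cams
c=cams.snapshot("top")
q=lambda P,o:(np.array(P)+.5)/10-.5+np.array(o)
T=q([(92,222),(655,108),(708,358),(140,485)],(160,195))
B=q([(65,145),(757,120),(768,375),(78,402)],(268,190))
F=q([(163,262),(628,192),(652,352),(180,430)],(160,195))
for n,uv,sx,sy,z in(("tray",T,.076,.162,.01),("bin",B,.068,.184,.03),("foot",F,.046,.132,.012)):
    print(n,rect(c,uv,sx,sy,z,[.6,.1,0]),ray(c,uv.mean(0),z))
print("button",ray(c,q((355,257),(160,195)),.109))
E
```

```text
tray (array([0.55726408, 0.3155558 , 0.22695525]), array([-0.2 ,  0.03,  0.1 , -0.55,  0.17,  0.48, -0.07,  0.02])) [0.55704986 0.31575286 0.01      ]
bin (array([0.58144629, 0.00841271, 0.05055344]), array([ 1.78,  0.73, -1.79,  0.86, -1.44, -0.63,  1.43, -0.87])) [0.58137424 0.00853578 0.03      ]
foot (array([0.55239296, 0.31322723, 0.17070169]), array([-0.18,  0.32,  0.02,  0.05, -0.06,  0.04,  0.22, -0.39])) [0.55231698 0.31334587 0.012     ]
button [0.55177915 0.31318491 0.109     ]
```

```bash
python3 -m creep '[[[-0.8,-1.0,0],0.2,1],[[-1.7,-2.1,0.2],0.4,1],[[-2.6,-3.2,0.4],0.8,1],[[-3.5,-4.3,0.6],1.2,1],[[-4.4,-5.4,0.8],1.6,1],[[-5.3,-6.5,0.9],2.1,1],[[-6.2,-7.6,0.9],2.1,1],[[-7.0,-8.7,0.9],2.1,1],[[-7.8,-9.8,0.9],2.1,1],[[-8.4,-10.7,0.9],2.1,1],[[-8.5,-10.9,0.9],2.1,1],[[-8.5,-10.9,0.9],2.1,1]]'
cat > snap.py <<'E'
import sys,pickle; from h import *; from cell import manip,cams
n=sys.argv[1]; s=manip.state(); c=cams.snapshot("wrist"); c["s"]=s
pickle.dump(c,open(f"pics/{n}.pkl","wb")); cv2.imwrite(f"pics/{n}.png",c["color"][:,:,::-1])
print(s["time_s"],np.round(s["ee_pos"],4),np.round(s["ee_rot"],3).tolist(),np.round(s["wrist_force"],2),s["opening"])
E
python3 snap.py w1
```

```text
time_s: 1.7
ee_pos: [0.582, 0.0029, 0.3593]
ee_rot: [[0.062, -0.998, 0.001], [-0.998, -0.062, 0.003], [-0.003, -0.001, -1.0]]
wrist_force: [0.2, -0.3, 0.2]
opening: 0.0853
1.7 [0.582  0.0029 0.3593] [[0.062, -0.998, 0.001], [-0.998, -0.062, 0.003], [-0.003, -0.001, -1.0]] [ 0.22 -0.31  0.17] 0.08530114989736744
```

View pics/w1.png

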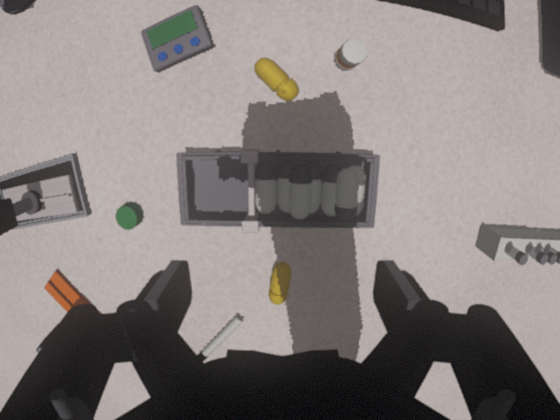

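The bin is in clear view, from about (177,150) to (380,228), with the divider at x≈250. Enlarging it.

```bash
cat >> h.py <<'E'
def wproj(c,X):
    s=c["s"];P=(np.atleast_2d(X)-s["ee_pos"])@np.array(s["ee_rot"])
    M=np.array(c["tool_from_camera"]);p=(P-M[:3,3])@M[:3,:3]
    rho=np.hypot(p[:,0],p[:,1]);th=np.arctan2(rho,p[:,2])
    return np.c_[c["fx"]*th*p[:,0]/rho+c["cx"],c["fy"]*th*p[:,1]/rho+c["cy"]]
def wray(c,uv,z):
    s=c["s"];M=np.array(c["tool_from_camera"]);a=(np.array(uv)-[c["cx"],c["cy"]])/[c["fx"],c["fy"]]
    th=np.hypot(*a);d=np.r_[np.sin(th)*a/th,np.cos(th)];R=np.array(s["ee_rot"])
    d=R@M[:3,:3]@d;o=R@M[:3,3]+s["ee_pos"];return o+d*(z-o[2])/d[2]
def wpts(c,uv,L,z,g):
    L=np.array(L,float);z=np.broadcast_to(z,len(L))
    f=lambda p:(wproj(c,np.c_[L@np.array([[np.cos(p[2]),np.sin(p[2])],[-np.sin(p[2]),np.cos(p[2])]])+p[:2],z])-uv).ravel()
    r=least_squares(f,g);return r.x,np.round(r.fun,2).reshape(-1,2).tolist()
def crop(n,x0,y0,w,h,k,out=None):
    a=cv2.imread(f"pics/{n}.png")[y0:y0+h,x0:x0+w];cv2.imwrite(f"pics/{out or n+'_c'}.png",cv2.convertScaleAbs(cv2.resize(a,None,fx=k,fy=k,interpolation=cv2.INTER_CUBIC),alpha=1.5))
def q(P,o,k): return (np.array(P)+.5)/k-.5+np.array(o)
E
python3 -c "
from h import *;crop('w1',170,140,110,100,6,'w1_l');crop('w1',280,140,110,100,6,'w1_r')"
```

```text
(no output)
```

View pics/w1_l.png

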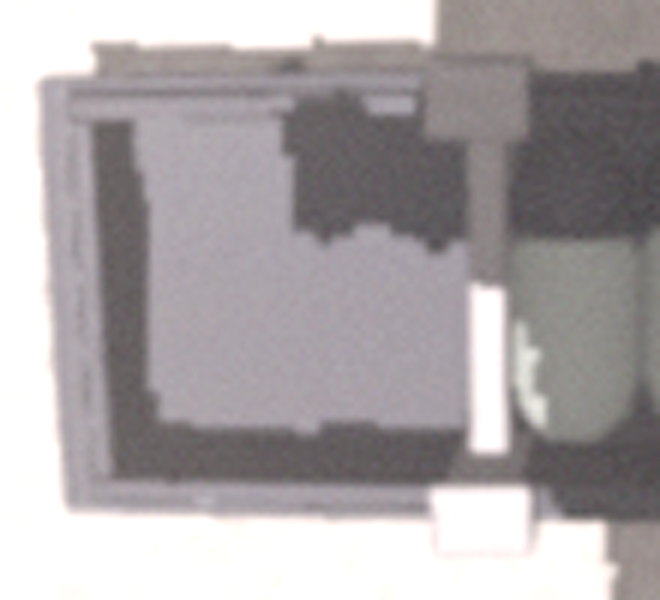

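View pics/w1_r.png

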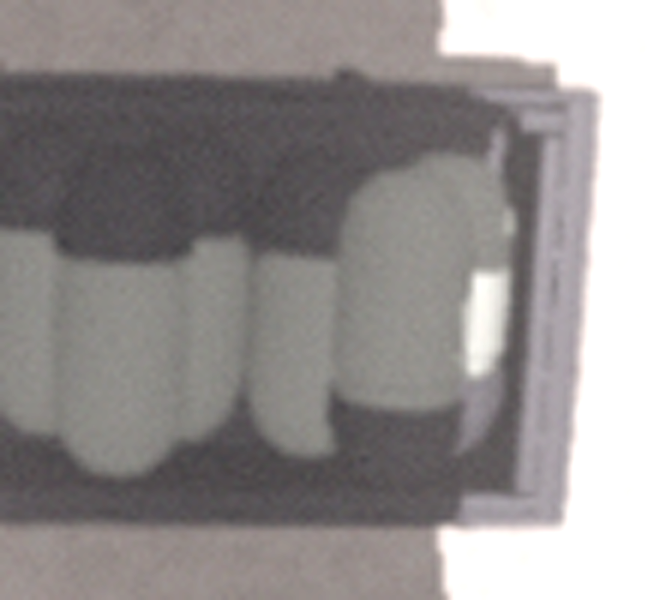

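Run:
```python
from h import *;import pickle
c=pickle.load(open("pics/w1.pkl","rb"))
uv=np.r_[q([(42,82),(70,508)],(170,140),6),q([(598,92),(562,522)],(280,140),6)]
L=[(.034,.092),(-.034,.092),(.034,-.092),(-.034,-.092)]
for z in (.03,):
  print(wpts(c,uv,L,z,[.58,0,0.05]))
w=[wray(c,p,.03)[:2] for p in uv];w=np.array(w);print(w,[np.linalg.norm(w[i]-w[j]) for i,j in((0,1),(2,3),(0,2),(1,3))])
```

```text
(array([0.58388724, 0.00902862, 0.0518826 ]), [[4.46, 1.29], [4.12, -2.01], [-4.51, 1.44], [-3.91, -2.23]])
[[ 0.61418379  0.10722237]
 [ 0.54268815  0.10362047]
 [ 0.62440911 -0.08542182]
 [ 0.5525695  -0.08907375]] [np.float64(0.07158630752941937), np.float64(0.07193237733863289), np.float64(0.19291538092992117), np.float64(0.1929474152522229)]
```

```bash
python3 - <<'E'
from h import *;import pickle
from cell import cams
c=pickle.load(open("pics/w1.pkl","rb"));t=cams.snapshot("top")
for n,a,b,z in(("capa",(126,216),(251,230.5),.018),("reag",(351,52),(331,169),.045),("trayNE",(75,155),(160+65,195+11),.01),("traySE",(88,215),(160+70.5,195+35.8),.01)):
    print(n,wray(c,a,z),ray(t,b,z))
B=q([(65,145),(757,120),(768,375),(78,402)],(268,190),10)
w=np.array([ray(t,p,.03)[:2] for p in B]);print(w,[np.linalg.norm(w[i]-w[j]) for i,j in((0,1),(1,2),(2,3),(3,0))])
E
python3 -c "
from h import *
import cv2
a=cv2.imread('pics/a_top.png')[200:236,268:350]
cv2.imwrite('pics/b2.png',cv2.convertScaleAbs(cv2.resize(a,None,fx=9,fy=9,interpolation=cv2.INTER_NEAREST),alpha=1.5))"
```

```text
capa [0.54272331 0.17260794 0.018     ] [0.53904762 0.17036854 0.018     ]
reag [ 0.71525586 -0.04734442  0.045     ] [ 0.71199946 -0.05116954  0.045     ]
trayNE [0.60810859 0.24228363 0.01      ] [0.60905724 0.24551751 0.01      ]
traySE [0.53721964 0.23010168 0.01      ] [0.53855493 0.22813351 0.01      ]
[[ 0.61277008  0.10701457]
 [ 0.6225711  -0.08678835]
 [ 0.55040974 -0.0891837 ]
 [ 0.54036892  0.10249753]] [np.float64(0.19405059216782072), np.float64(0.07220111000992871), np.float64(0.1919440357142815), np.float64(0.07254193008113141)]
```

View pics/b2.png

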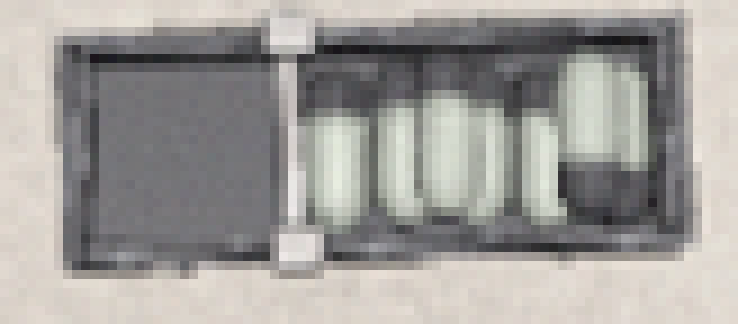

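Both views agree on the bin's centre, at about (0.583, 0.009) with yaw 0.052. The visible rim has a small lip, since it measures 193×72 mm. Next I'll look over the tamper.

```bash
python3 -m creep '[[[-1.1,0,0],-0.2,1],[[-2.2,0.1,0],-0.4,1],[[-3.3,0.2,0],-0.8,1],[[-4.4,0.2,0],-0.8,1],[[-5.5,0.2,0],-0.8,1],[[-6.2,0.2,0],-0.8,1],[[-6.2,0.2,0],-0.8,1],[[-6.2,0.2,0],-0.8,1]]'
python3 snap.py w2; python3 -c "
from h import *;crop('w2',180,90,200,150,4)"
```

```text
time_s: 2.8
ee_pos: [0.5542, 0.3043, 0.3595]
ee_rot: [[0.163, -0.987, 0.0], [-0.987, -0.163, -0.002], [0.002, 0.0, -1.0]]
wrist_force: [0.3, -0.0, 0.1]
opening: 0.0854
2.8 [0.5542 0.3043 0.3595] [[0.163, -0.987, 0.0], [-0.987, -0.163, -0.002], [0.002, 0.0, -1.0]] [ 0.25 -0.03  0.09] 0.08540230666970036
```

View pics/w2.png

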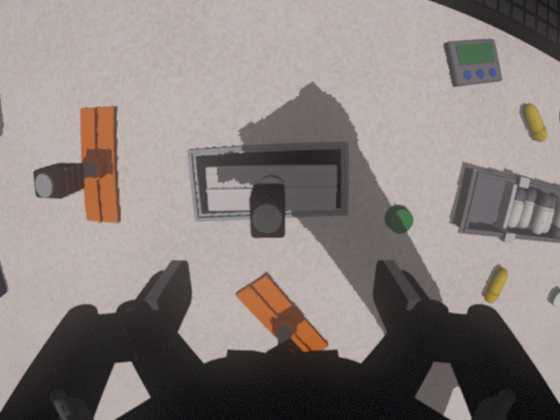

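View pics/w2_c.png

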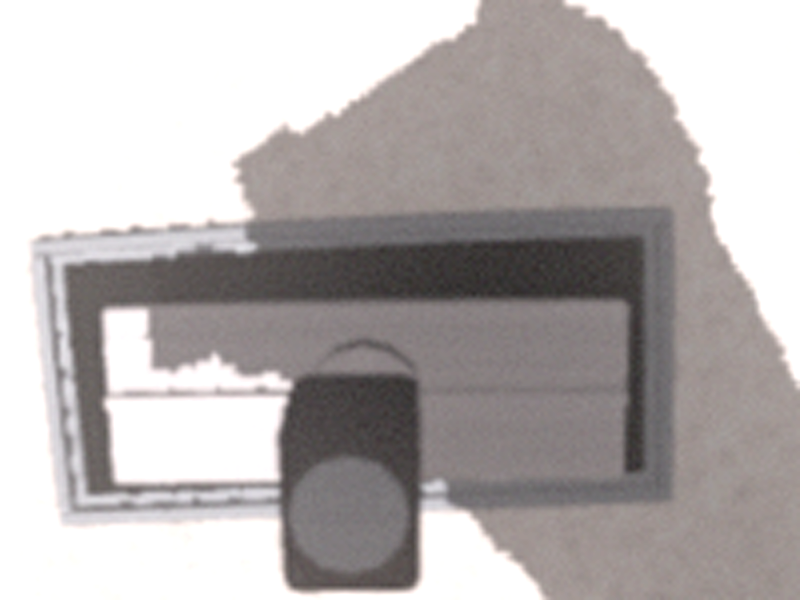

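Run:
```python
from h import *;import pickle
c=pickle.load(open("pics/w2.pkl","rb"));o=(180,90)
L=np.array([(1,1),(1,-1),(-1,-1),(-1,1)])
print("tray",wpts(c,q([(35,240),(672,210),(672,497),(65,520)],o,4),L*[.038,.081],.01,[.55,.31,.2]))
print("foot",wpts(c,q([(103,303),(628,297),(627,474),(113,483)],o,4),L*[.023,.066],.012,[.55,.31,.2]))
print("button",wray(c,q((350,515),o,4),.109))
```

```text
tray (array([0.55747545, 0.31788085, 0.20627228]), [[-1.19, -0.58], [1.24, -0.68], [0.86, 0.67], [-1.02, 0.97]])
foot (array([0.55295121, 0.3149098 , 0.17805734]), [[-0.4, 0.55], [0.59, -0.12], [-0.39, 0.06], [0.2, -0.51]])
button [0.55216184 0.31463938 0.109     ]
```

```bash
python3 -m creep '[[[-0.2,0,0.8],-0.1,1],[[-0.2,0,1.6],-0.1,1],[[-0.2,0,2.2],-0.1,1],[[-0.2,0,2.4],-0.1,1],[[-0.2,0,2.4],-0.1,1],[[-0.2,0,2.4],-0.1,0.5],[[-0.2,0,2.4],-0.1,0],[[-0.2,0,2.4],-0.1,0],[[-0.2,0,2.4],-0.1,0],[[-0.2,0,2.4],-0.1,0]]' 90
python3 snap.py w3
```

```text
time_s: 4.1
ee_pos: [0.5521, 0.3167, 0.2402]
ee_rot: [[0.179, -0.984, 0.001], [-0.984, -0.179, 0.0], [-0.0, -0.001, -1.0]]
wrist_force: [-0.8, -0.6, 5.5]
opening: 0.025
4.1 [0.5521 0.3167 0.2402] [[0.179, -0.984, 0.001], [-0.984, -0.179, 0.0], [-0.0, -0.001, -1.0]] [-0.76 -0.62  5.47] 0.02495027439862992
```

View pics/w3.png

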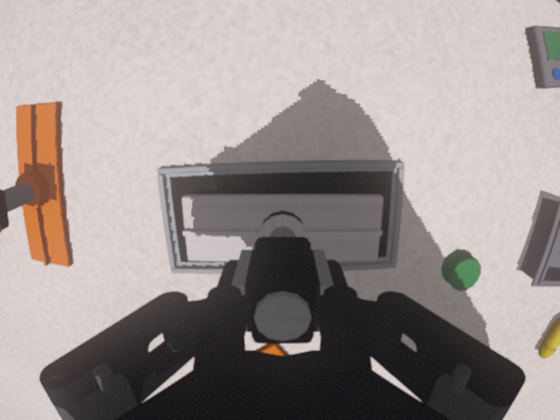

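The tamper is gripped, with the opening at 25 mm. Now I'll lift it and carry it over the bin.

```bash
python3 -m creep '[[[0,0,-0.5],0,0],[[0,0,-1.0],0,0],[[0.4,0,-1.2],0,0],[[1.2,0.1,-1.2],0.2,0],[[2.0,0.2,-1.2],0.3,0],[[2.9,0.3,-1.2],0.5,0],[[3.8,0.4,-1.2],0.7,0],[[4.7,0.5,-1.2],0.9,0],[[5.6,0.5,-1.2],0.9,0],[[6.2,0.5,-1.2],0.9,0],[[6.5,0.5,-1.2],0.9,0],[[6.5,0.5,-1.2],0.9,0]]'
python3 -m creep '[[[0,0,0],0,0],[[0,0,0],0,0]]'
python3 snap.py w4;python3 -c "
from h import *;crop('w4',150,130,200,150,4)"
```

```text
time_s: 5.65
ee_pos: [0.5853, -0.009, 0.2991]
ee_rot: [[0.052, -0.999, -0.001], [-0.999, -0.052, -0.0], [0.0, 0.001, -1.0]]
wrist_force: [0.2, -0.2, -2.6]
opening: 0.0254
time_s: 5.9
ee_pos: [0.5854, -0.006, 0.2997]
ee_rot: [[0.057, -0.998, -0.0], [-0.998, -0.057, 0.001], [-0.001, 0.0, -1.0]]
wrist_force: [0.9, -1.1, -2.3]
opening: 0.025
5.9 [ 0.5854 -0.006   0.2997] [[0.057, -0.998, -0.0], [-0.998, -0.057, 0.001], [-0.001, 0.0, -1.0]] [ 0.91 -1.14 -2.34] 0.02499291291330413
```

View pics/w4.png

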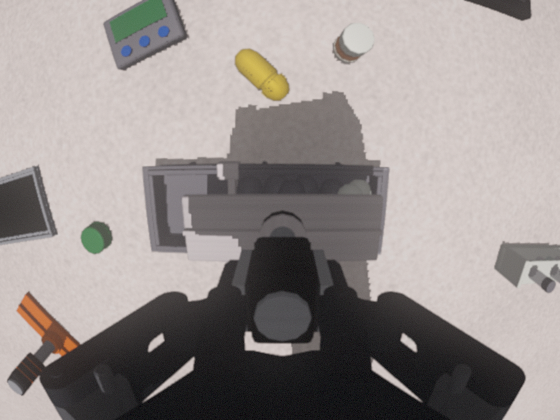

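```bash
python3 -c "
from h import *;crop('w4',140,150,130,110,6,'w4_l');crop('w4',280,150,130,110,6,'w4_r')"
```

```text
(no output)
```

View pics/w4_l.png

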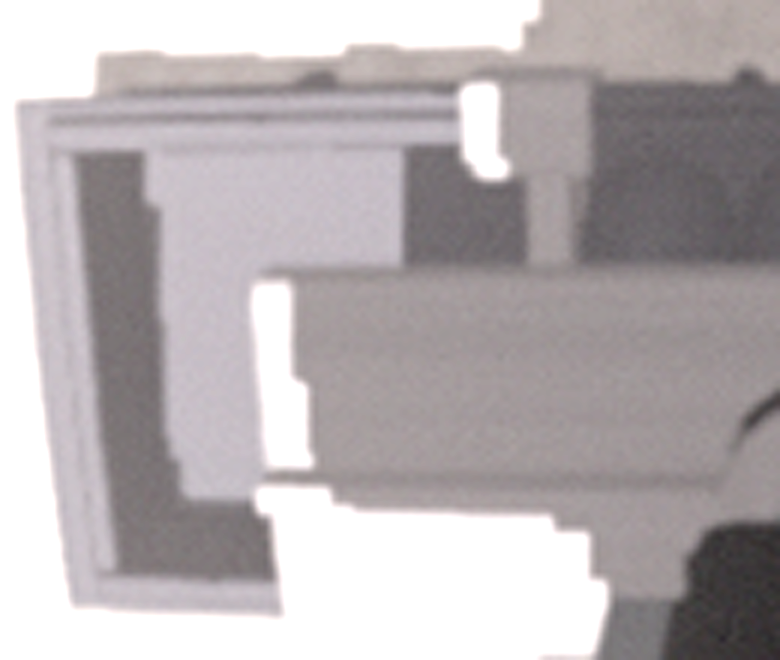

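View pics/w4_r.png

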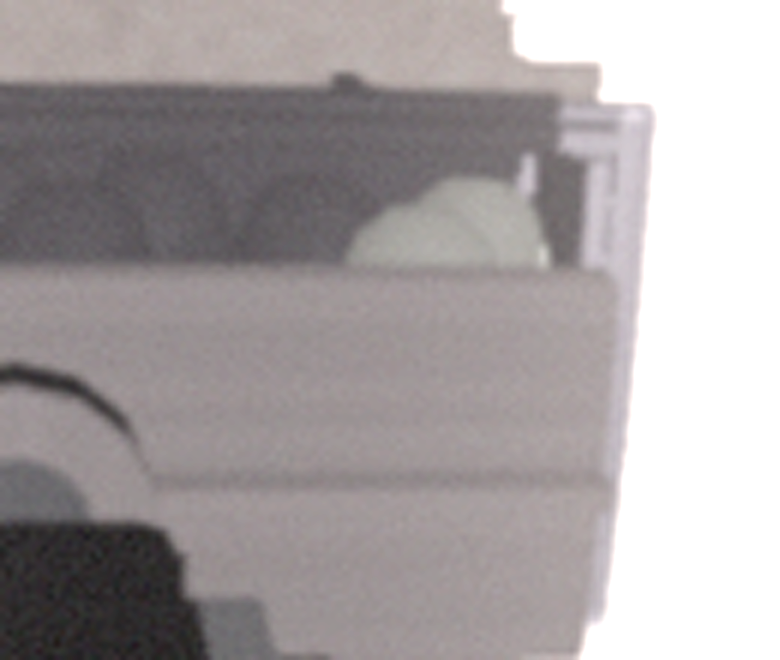

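Run:
```python
from h import *;import pickle
from cell import manip
c=pickle.load(open("pics/w4.pkl","rb"));l=(140,150);r=(280,150)
bu=np.r_[q([(20,103),(75,605)],l,6),q([(655,106),(603,622)],r,6)]
b,e=wpts(c,bu,np.array([(1,1),(-1,1),(1,-1),(-1,-1)])*[.036,.0965],.03,[.58,0,.05]);print("bin",b,e)
ii=np.r_[q([(72,150)],l,6),q([(585,152)],r,6)]
fu=np.r_[q([(250,280),(262,478)],l,6),q([(612,270),(610,480)],r,6)]
f,e=wpts(c,fu,np.array([(.023,.066),(0,.066),(.023,-.066),(0,-.066)]),.0715,[.58,0,.05]);print("foot",f,e)
cs,sn=np.cos(b[2]),np.sin(b[2]);R=np.array([[cs,-sn],[sn,cs]])
print("foot in bin",R.T@(f[:2]-b[:2])*1e3,np.degrees(f[2]-b[2]))
print("inner +x corners in bin",[(R.T@(wray(c,p,.03)[:2]-b[:2])*1e3).round(1) for p in ii])
T=np.array(c["s"]["ee_rot"]);print("foot in tool",T.T@np.r_[f[:2]-c["s"]["ee_pos"][:2],0]*1e3)
for i in range(3):s=manip.state();print(np.round(s["ee_pos"],4),np.round(s["ee_rot"],3)[0])
```

```text
bin [0.5836326  0.00885833 0.05064628] [[-0.53, -0.12], [-0.41, 0.21], [0.39, 0.07], [0.48, 0.05]]
foot [ 0.58461511 -0.00525425  0.06249627] [[-1.31, -0.03], [-0.09, 0.28], [1.96, 0.77], [-0.6, -0.83]]
foot in bin [  0.26681093 -14.14422126] 0.6789542392958016
inner +x corners in bin [array([29.4, 88.9]), array([ 29.8, -87.1])]
foot in tool [-7.61364298e-01  7.89738609e-01  5.58799906e-04]
[ 0.5855 -0.0062  0.2997] [ 0.057 -0.998 -0.   ]
[ 0.5855 -0.0062  0.2997] [ 0.057 -0.998 -0.   ]
[ 0.5855 -0.0062  0.2997] [ 0.057 -0.998 -0.   ]
```

```bash
python3 -m creep '[[[0.04,0,0.1],0.06,0],[[0.04,0,0.2],0.06,0],[[0.04,0,0.24],0.06,0],[[0.04,0,0.24],0.06,0]]'
python3 - <<'E'
from cell import cams,manip
import cv2
c=cams.snapshot("side");cv2.imwrite("pics/s5.png",cv2.resize(c["color"][180:300,230:370,::-1],None,fx=5,fy=5,interpolation=cv2.INTER_CUBIC));s=manip.state();print(s["ee_pos"],s["wrist_force"])
E
```

```text
time_s: 6.45
ee_pos: [0.5857, -0.0096, 0.2874]
ee_rot: [[0.046, -0.999, -0.001], [-0.999, -0.046, 0.0], [-0.0, 0.001, -1.0]]
wrist_force: [-0.5, -0.1, -1.6]
opening: 0.0249
[ 0.58575246 -0.0095992   0.28758278] [-0.27600518 -0.3250051  -2.55244773]
```

View pics/s5.png

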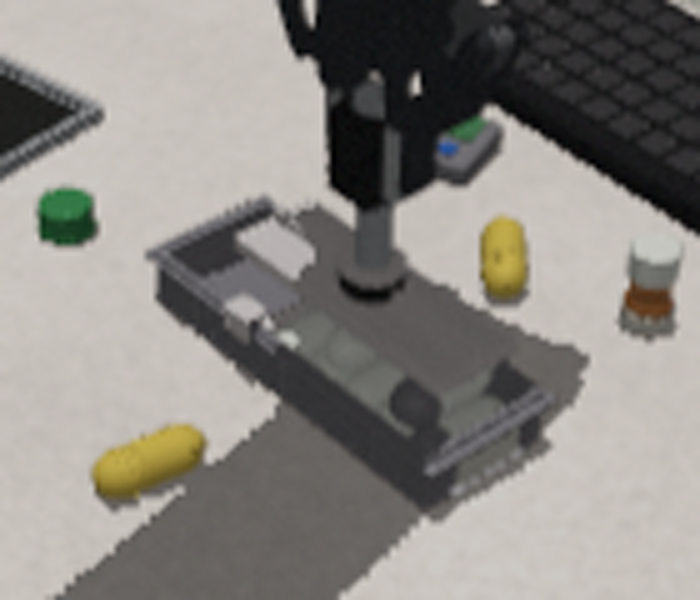

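```bash
python3 snap.py w5; python3 -c "
from h import *;crop('w5',140,150,130,110,6,'w5_l');crop('w5',280,150,130,110,6,'w5_r')"
```

```text
6.5 [ 0.5858 -0.0096  0.2876] [[0.046, -0.999, -0.0], [-0.999, -0.046, 0.0], [-0.0, 0.0, -1.0]] [-0.28 -0.33 -2.55] 0.024697038730749556
```

View pics/w5_l.png

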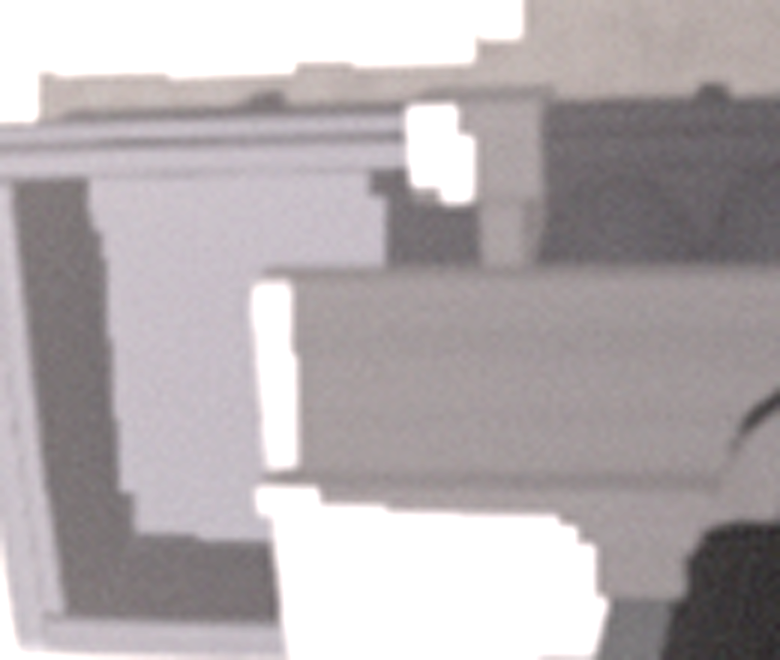

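View pics/w5_r.png

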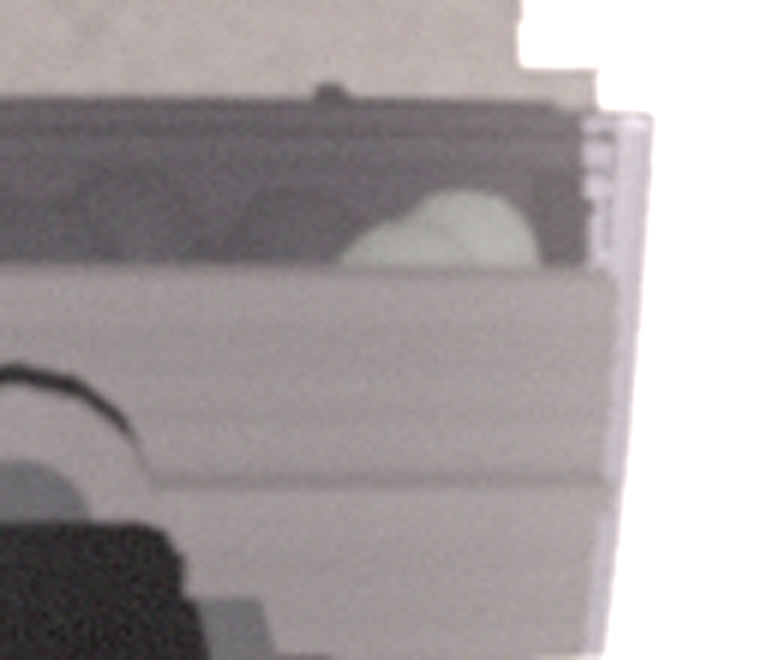

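Run:
```python
from h import *;import pickle
c=pickle.load(open("pics/w5.pkl","rb"));l=(140,150);r=(280,150)
bu=np.r_[q([(16,178),(22,648)],l,6),q([(653,117),(585,160)],r,6)]
b,e=wpts(c,bu,np.array([(.030,.088),(-.036,.0965),(.036,-.0965),(.030,-.088)]),.03,[.58,0,.05]);print("bin",b,e)
fu=np.r_[q([(250,280),(262,478)],l,6),q([(612,272),(610,482)],r,6)]
z=c["s"]["ee_pos"][2]-.2362+.008
f,e=wpts(c,fu,np.array([(.023,.066),(0,.066),(.023,-.066),(0,-.066)]),z,[.58,0,.05]);print("foot",f,e)
for bb in (b,np.array([.5836,.0089,.0506])):
  cs,sn=np.cos(bb[2]),np.sin(bb[2]);R=np.array([[cs,-sn],[sn,cs]])
  print("foot in bin",R.T@(f[:2]-bb[:2])*1e3,np.degrees(f[2]-bb[2]))
  print("tcp in bin",R.T@(np.array(c["s"]["ee_pos"])[:2]-bb[:2])*1e3)
```

```text
bin [0.58352884 0.0089911  0.05262347] [[-0.52, -0.33], [-0.24, 0.54], [0.34, -0.35], [0.3, 0.35]]
foot [ 0.5847859  -0.00901654  0.04987778] [[-1.26, -0.03], [-0.09, 0.29], [1.97, 0.78], [-0.66, -0.86]]
foot in bin [  0.30813486 -18.04883109] -0.15731689840950072
tcp in bin [  1.24270364 -18.68152364]
foot in bin [  0.27819458 -17.95358571] -0.04138032664361281
tcp in bin [  1.21404169 -18.5843859 ]
```

```bash
python3 -m creep '[[[-0.04,0,0.03],0,0],[[-0.04,0,0.06],0,0],[[-0.04,0,0.06],0,0]]'; python3 -m creep '[[[0,0,0.02],0,0],[[0,0,0.04],0,0],[[0,0,0.04],0,0]]'
```

```text
time_s: 6.92
ee_pos: [0.5856, -0.0076, 0.2846]
ee_rot: [[0.046, -0.999, -0.0], [-0.999, -0.046, -0.0], [0.0, 0.0, -1.0]]
wrist_force: [0.4, 0.8, -3.4]
opening: 0.0248
time_s: 7.3
ee_pos: [0.5856, -0.0077, 0.2826]
ee_rot: [[0.046, -0.999, -0.0], [-0.999, -0.046, -0.0], [0.0, 0.0, -1.0]]
wrist_force: [-0.3, 0.2, -2.6]
opening: 0.0251
```

```bash
for i in 1; do python3 -m creep '[[[0,0,0.02],0,0],[[0,0,0.02],0,0]]'; done | grep -v rot; python3 -m creep '[[[0,0,0.02],0,0],[[0,0,0.02],0,0]]' | grep -v rot
```

```text
time_s: 7.55
ee_pos: [0.5856, -0.0077, 0.2816]
wrist_force: [0.4, 0.1, -3.1]
opening: 0.0252
time_s: 7.8
ee_pos: [0.5859, -0.0076, 0.2812]
wrist_force: [-0.6, 0.5, 3.3]
opening: 0.0251
```

Contact came at a foot height of about 45 mm, as predicted. From here I'll press in half-millimetre steps.

```bash
python3 -m creep '[[[0,0,0.01],0,0],[[0,0,0.01],0,0]]' | grep -v rot; python3 -m creep '[[[0,0,0.005],0,0],[[0,0,0.01],0,0]]' | grep -v rot
```

```text
time_s: 8.05
ee_pos: [0.5859, -0.0075, 0.2808]
wrist_force: [-1.0, -0.1, 5.9]
opening: 0.0247
time_s: 8.3
ee_pos: [0.586, -0.0075, 0.2806]
wrist_force: [-2.1, 0.9, 7.6]
opening: 0.025
```

```bash
python3 -m creep '[[[0,0,0.01],0,0],[[0,0,0.01],0,0]]' | grep -v rot; python3 -m creep '[[[0,0,0.01],0,0],[[0,0,0.01],0,0]]' | grep -v rot
```

```text
time_s: 8.55
ee_pos: [0.5862, -0.0073, 0.2804]
wrist_force: [-1.2, 1.3, 8.4]
opening: 0.0247
time_s: 8.8
ee_pos: [0.5863, -0.0072, 0.28]
wrist_force: [-1.3, 2.0, 8.5]
opening: 0.0249
```

```bash
python3 -m creep '[[[0,0,0.01],0,0],[[0,0,0.01],0,0]]' | grep -v rot; python3 -m creep '[[[0,0,0.01],0,0],[[0,0,0.01],0,0]]' | grep -v rot
```

```text
time_s: 9.05
ee_pos: [0.5864, -0.007, 0.2795]
wrist_force: [0.2, 1.9, 7.0]
opening: 0.0251
time_s: 9.3
ee_pos: [0.5863, -0.0071, 0.2787]
wrist_force: [-0.8, 0.6, 4.5]
opening: 0.0254
```

It's yielding: the force is falling as the foot descends. Continuing.

```bash
python3 -m creep '[[[0,0,0.01],0,0],[[0,0,0.02],0,0]]' | grep -v rot; python3 -m creep '[[[0,0,0.01],0,0],[[0,0,0.02],0,0]]' | grep -v rot;  python3 -m creep '[[[0,0,0.01],0,0],[[0,0,0.02],0,0]]' | grep -v rot
```

```text
time_s: 9.55
ee_pos: [0.5857, -0.0076, 0.2766]
wrist_force: [0.1, 0.1, 0.3]
opening: 0.0248
time_s: 9.8
ee_pos: [0.5854, -0.0078, 0.2752]
wrist_force: [0.2, 0.1, -0.2]
opening: 0.0248
time_s: 10.05
ee_pos: [0.5855, -0.0077, 0.2744]
wrist_force: [0.0, 0.2, -0.2]
opening: 0.0253
```

```bash
python3 -m creep '[[[0,0,0.02],0,0],[[0,0,0.04],0,0],[[0,0,0.04],0,0]]' | grep -v rot; python3 -m creep '[[[0,0,0.02],0,0],[[0,0,0.04],0,0],[[0,0,0.04],0,0]]' | grep -v rot
```

```text
time_s: 10.42
ee_pos: [0.5855, -0.0077, 0.2724]
wrist_force: [0.7, 0.0, -2.7]
opening: 0.0249
time_s: 10.8
ee_pos: [0.5856, -0.0077, 0.2705]
wrist_force: [-0.0, -0.6, -1.9]
opening: 0.0249
```

Run:
```python
from cell import cams,manip
import cv2
c=cams.snapshot("side");cv2.imwrite("pics/s6.png",cv2.convertScaleAbs(cv2.resize(c["color"][200:290,240:360,::-1],None,fx=6,fy=6,interpolation=cv2.INTER_CUBIC),alpha=1.5))
```

```text
(no output)
```

View pics/s6.png

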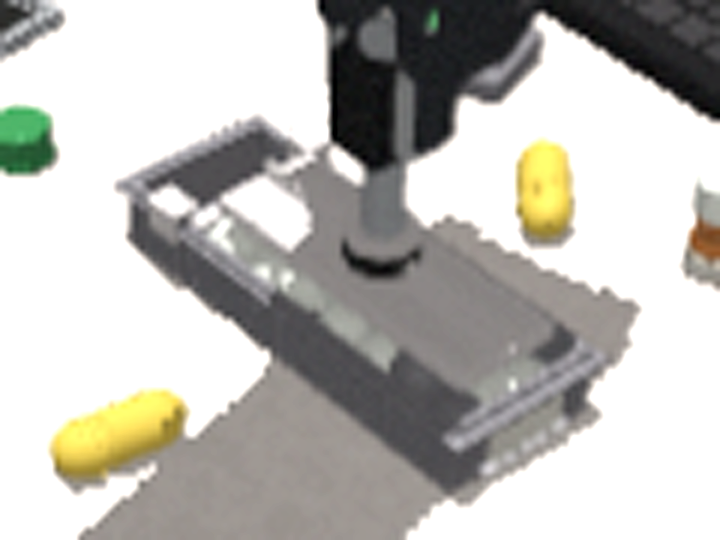

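The divider has moved far towards +y, and the foot is still clear of its clips. I'll go further down.

```bash
python3 -m creep '[[[0,0,0.03],0,0],[[0,0,0.06],0,0],[[0,0,0.06],0,0]]' | grep -v rot; python3 -m creep '[[[0,0,0.02],0,0],[[0,0,0.04],0,0],[[0,0,0.04],0,0]]' | grep -v rot
```

```text
time_s: 11.22
ee_pos: [0.5855, -0.0077, 0.2674]
wrist_force: [0.1, -0.4, -2.3]
opening: 0.0252
time_s: 11.6
ee_pos: [0.5856, -0.0076, 0.2656]
wrist_force: [0.5, -0.2, -1.9]
opening: 0.0251
```

```bash
python3 -m creep '[[[0,0,0.02],0,0],[[0,0,0.02],0,0]]' | grep -v rot; python3 -m creep '[[[0,0,0.02],0,0],[[0,0,0.02],0,0]]' | grep -v rot
```

```text
time_s: 11.85
ee_pos: [0.5856, -0.0076, 0.2646]
wrist_force: [0.5, -0.1, -2.8]
opening: 0.0248
time_s: 12.1
ee_pos: [0.5856, -0.0077, 0.2636]
wrist_force: [-0.3, -0.4, -2.7]
opening: 0.0251
```

```bash
python3 -m creep '[[[0,0,0.02],0,0],[[0,0,0.02],0,0]]' | grep -v rot; python3 -m creep '[[[0,0,0.01],0,0],[[0,0,0.01],0,0]]' | grep -v rot; python3 -m creep '[[[0,0,0.01],0,0],[[0,0,0.01],0,0]]' | grep -v rot
```

```text
time_s: 12.35
ee_pos: [0.5856, -0.0076, 0.2626]
wrist_force: [0.9, -0.8, -2.1]
opening: 0.0249
time_s: 12.6
ee_pos: [0.5858, -0.0076, 0.2625]
wrist_force: [-0.5, 0.3, 0.7]
opening: 0.0248
time_s: 12.85
ee_pos: [0.5858, -0.0076, 0.2622]
wrist_force: [-0.8, -0.3, 5.1]
opening: 0.0252
```

Contact at a foot height of 26 mm means the layer is level. Now the firm press, aiming for about 15 N net (a reading of about 12–13 N).

```bash
python3 -m creep '[[[0,0,0.01],0,0],[[0,0,0.01],0,0]]' | grep -v rot; python3 -m creep '[[[0,0,0.01],0,0],[[0,0,0.01],0,0]]' | grep -v rot
```

```text
time_s: 13.1
ee_pos: [0.5859, -0.0076, 0.2619]
wrist_force: [-1.8, -0.2, 8.0]
opening: 0.0252
time_s: 13.35
ee_pos: [0.5861, -0.0076, 0.2617]
wrist_force: [-0.7, -1.0, 9.1]
opening: 0.0251
```

```bash
python3 -m creep '[[[0,0,0.01],0,0],[[0,0,0.012],0,0],[[0,0,0.012],0,0]]' | grep -v rot; python3 -m creep '[[[0,0,0],0,0],[[0,0,0],0,0],[[0,0,0],0,0],[[0,0,0],0,0],[[0,0,0],0,0]]' | grep -v rot;python3 -m creep '[[[0,0,0],0,0],[[0,0,0],0,0],[[0,0,0],0,0],[[0,0,0],0,0],[[0,0,0],0,0],[[0,0,0],0,0]]' | grep -v rot
```

```text
time_s: 13.72
ee_pos: [0.5862, -0.0075, 0.2615]
wrist_force: [-1.8, -0.1, 11.9]
opening: 0.0251
time_s: 14.35
ee_pos: [0.5862, -0.0075, 0.2615]
wrist_force: [-1.6, -0.7, 12.6]
opening: 0.0251
time_s: 15.1
ee_pos: [0.5862, -0.0075, 0.2615]
wrist_force: [-3.2, -1.3, 12.7]
opening: 0.0253
```

The press held for about 1.4 s at roughly 15 N net. Now I'll lift off and carry the tamper back to the tray.

```bash
python3 -m creep '[[[0,0,-0.05],0,0],[[0,0,-0.2],0,0],[[0,0,-0.5],0,0],[[0,0,-0.8],0,0],[[0,0,-0.9],0,0],[[0,0,-0.9],0,0]]' | grep -v rot;python3 -m creep '[[[-0.5,0,0],0,0],[[-1.3,0,0],-0.2,0],[[-2.1,0.1,0],-0.4,0],[[-3.0,0.1,0],-0.6,0],[[-3.9,0.2,0],-0.8,0],[[-4.8,0.2,0],-1.0,0],[[-5.7,0.3,0],-1.0,0],[[-6.3,0.3,0],-1.0,0],[[-6.5,0.3,0],-1.0,0],[[-6.5,0.3,0],-1.0,0],[[-6.5,0.3,0],-1.0,0]]'
python3 snap.py w7
python3 - <<'E'
from cell import cams
import cv2
c=cams.snapshot("top");cv2.imwrite("pics/t7.png",cv2.convertScaleAbs(cv2.resize(c["color"][195:245,265:351,::-1],None,fx=9,fy=9,interpolation=cv2.INTER_CUBIC),alpha=1.4))
c=cams.snapshot("side");cv2.imwrite("pics/s7.png",cv2.convertScaleAbs(cv2.resize(c["color"][200:290,240:360,::-1],None,fx=6,fy=6,interpolation=cv2.INTER_CUBIC),alpha=1.4))
E
```

```text
time_s: 15.85
ee_pos: [0.5857, -0.0077, 0.3057]
wrist_force: [1.4, -0.0, -2.9]
opening: 0.0251
time_s: 17.23
ee_pos: [0.5563, 0.3144, 0.3048]
ee_rot: [[0.183, -0.983, -0.0], [-0.983, -0.183, -0.002], [0.001, 0.0, -1.0]]
wrist_force: [0.7, 0.3, -1.9]
opening: 0.0252
17.225 [0.5563 0.3144 0.3048] [[0.183, -0.983, -0.0], [-0.983, -0.183, -0.002], [0.001, 0.0, -1.0]] [ 0.74  0.32 -1.88] 0.025232044606282113
```

View pics/w7.png

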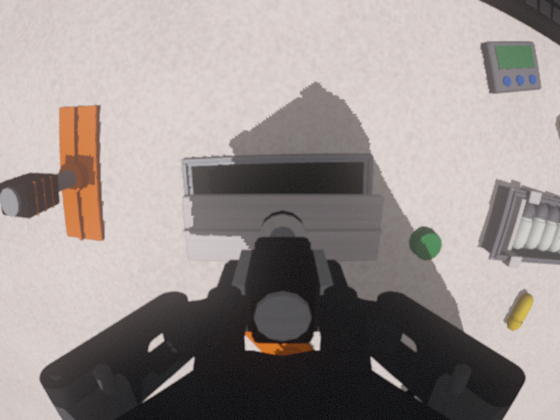

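View pics/t7.png

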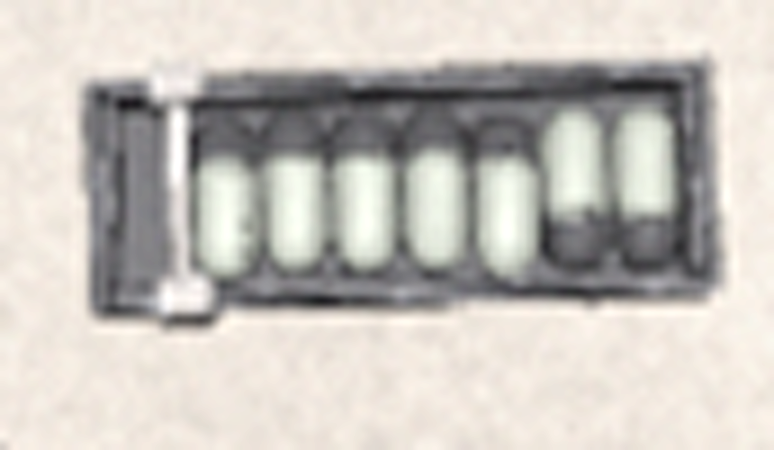

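View pics/s7.png

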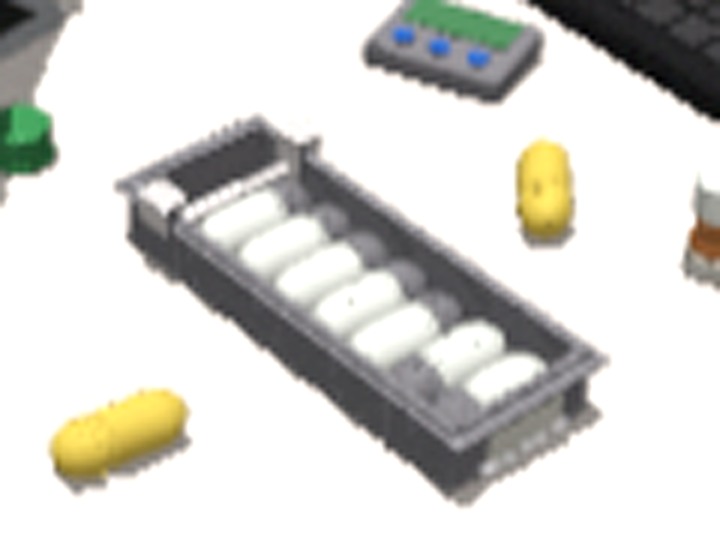

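All seven vials lie level in one layer, with the divider pushed back. The tamper is over the tray, so I'll lower it.

```bash
python3 -m creep '[[[-0.04,0,0.4],0,0],[[-0.04,0,0.8],0,0],[[-0.04,0,1.1],0,0],[[-0.04,0,1.2],0,0],[[-0.04,0,1.2],0,0],[[-0.04,0,1.2],0,0]]'; python3 -m creep '[[[0,0,0.04],0,0],[[0,0,0.06],0,0],[[0,0,0.06],0,0]]'|grep -v rot; python3 snap.py w8
```

```text
time_s: 18.12
ee_pos: [0.5555, 0.3185, 0.2457]
ee_rot: [[0.185, -0.983, 0.001], [-0.983, -0.185, 0.001], [-0.0, -0.001, -1.0]]
wrist_force: [-1.1, 0.5, -1.3]
opening: 0.0249
time_s: 18.5
ee_pos: [0.5552, 0.3183, 0.2421]
wrist_force: [-0.2, -0.4, -2.4]
opening: 0.0249
18.5 [0.5552 0.3183 0.2421] [[0.185, -0.983, 0.0], [-0.983, -0.185, -0.0], [0.0, 0.0, -1.0]] [-0.17 -0.41 -2.39] 0.02490702602667005
```

View pics/w8.png

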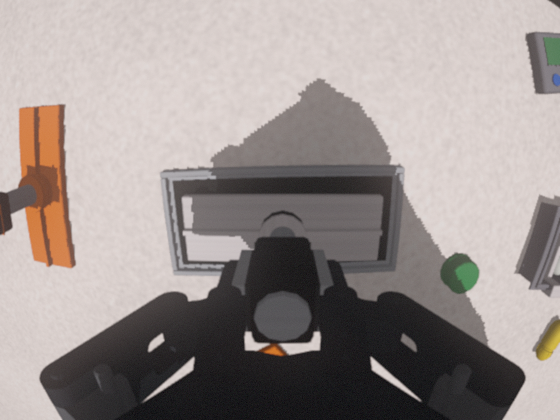

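The foot is inside the tray walls, within (183–382, 195–262). Now the final lowering.

```bash
python3 -m creep '[[[0,0,0.02],0,0],[[0,0,0.03],0,0],[[0,0,0.03],0,0]]'|grep -v rot; python3 -m creep '[[[0,0,0.01],0,0],[[0,0,0.01],0,0]]'|grep -v rot
```

```text
time_s: 18.92
ee_pos: [0.5553, 0.3183, 0.2406]
wrist_force: [-0.8, -0.9, -1.9]
opening: 0.0253
time_s: 19.18
ee_pos: [0.5553, 0.3183, 0.2405]
wrist_force: [-0.9, -1.1, 2.2]
opening: 0.0251
```

```bash
python3 -m creep '[[[0,0,-0.005],0,0.3],[[0,0,-0.005],0,0.6],[[0,0,-0.005],0,1],[[0,0,-0.005],0,1],[[0,0,-0.005],0,1],[[0,0,-0.005],0,1],[[0,0,-0.005],0,1]]'|grep -v rot; python3 -m creep '[[[0,0,-0.3],0,1],[[0,0,-1.0],0,1],[[0,0,-2.0],0,1],[[0,0,-3.0],0,1],[[0,0,-3.6],0,1],[[0,0,-3.6],0,1],[[0,0,-3.6],0,1],[[0,0,-3.6],0,1],[[0,0,-3.6],0,1]]'|grep -v rot; python3 snap.py w9
python3 - <<'E'
from cell import cams
import cv2
c=cams.snapshot("side");cv2.imwrite("pics/s9.png",cv2.convertScaleAbs(cv2.resize(c["color"][150:290,180:350,::-1],None,fx=4.2,fy=4.2,interpolation=cv2.INTER_CUBIC),alpha=1.3))
c=cams.snapshot("top");cv2.imwrite("pics/t9.png",c["color"][:,:,::-1])
E
```

```text
time_s: 20.05
ee_pos: [0.5553, 0.3183, 0.2403]
wrist_force: [0.8, 0.1, 0.4]
opening: 0.0854
time_s: 21.18
ee_pos: [0.5552, 0.3182, 0.4193]
wrist_force: [0.0, -0.2, 0.3]
opening: 0.0858
21.175 [0.5552 0.3182 0.4193] [[0.185, -0.983, -0.002], [-0.983, -0.185, -0.001], [0.001, 0.002, -1.0]] [ 0.04 -0.24  0.32] 0.08584799427494794
```

View pics/w9.png

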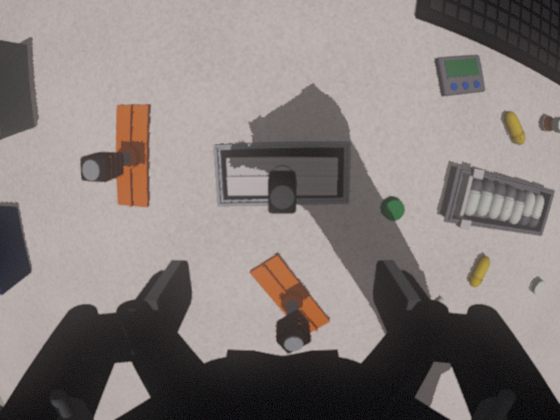

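View pics/s9.png

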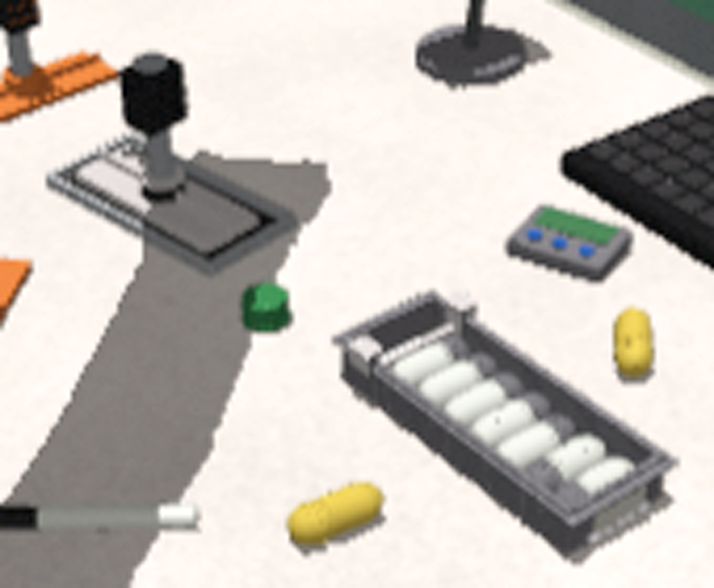

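View pics/t9.png

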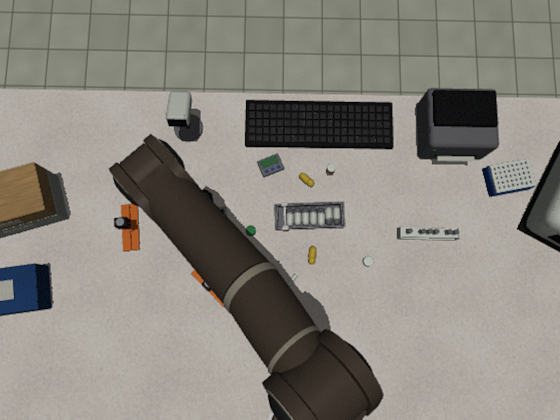

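Run:
```python
from h import *
from cell import cams,order
t=cams.snapshot("top");p=ray(t,q((190,190),(265,195),9),.021)[:2]-[.5836,.0089]
print("divider face y in bin, travel (mm):",(p@[-np.sin(.0515),np.cos(.0515)])*1e3,(p@[-np.sin(.0515),np.cos(.0515)])*1e3-23)
print(order.job_done())
```

```text
divider face y in bin, travel (mm): 65.1437986029256 42.1437986029256
the job is handed in; nothing more can be done
None
```

The job is done and handed in at about 21 s: all seven vials lie level in one layer, and the tamper stands upright in its tray, released.

- **Pressing:** The foot first met the riding vials at about 45 mm above the counter. They gave way and dropped at about 11 N net, and the foot then met the level layer at about 26 mm.
- **Firm press:** I held about 15 N net for roughly 1.4 s. The highest net force I read at any point was also about 15 N. The force is only reported at the end of each move, so a brief peak in between would not have shown.
- **Bin:** The side and top pictures show one flat layer of seven vials. The divider has travelled about 42 mm, against the expected 43 mm.
- **Bystanders:** The pictures show the other objects I could see where they were at the start. In the last top picture the arm hid parts of the marker and one orange look-alike.
- **One mismatch:** The bin's visible rim measured about 193 × 72 mm instead of 184 × 68 mm. I took this as a lip around the rim. The bin's centre agreed to about 2 mm between cameras, and the last pre-contact readings put the foot 5–6 mm from the end face.

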